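Start and seat a filler plug in a crankcase cover by feel

ROBOT

A 6-joint arm with a two-finger parallel gripper is mounted at the origin on the work surface. World frame = base frame: x ahead of the robot, y to its left, z up, the work surface at z = 0. Lengths are in m, angles in rad, forces in N, time in s.
With the tool pointing down it reaches from about 0.325 to 0.85 m from the base axis. Payload 4.4 kg.
Tool frame: the origin (TCP) lies on the centre line of the jaws, within the pads' length; the fingertips stand 17 mm ahead of it and the grasp point (between the pads) lies 2 mm behind it; z points along the fingers, y is the line along which they close (so a half turn about z gives the same grasp; the last joint's range is limited). The gripper opens to 94 mm and grips with 3 to 60 N. Pads are 16 mm wide; open, the fingers measure 119 mm over their backs; the gripper's body (75 mm by 177 mm) begins 78 mm behind the grasp point.
Start: joints at [1.004, 0.207, 1.542, -0, 1.393, -0.15], TCP at [0.233, 0.526, 0.222] pointing down, gripper open.
Joint ranges: [-2.73, 2.73], [-0.86, 2.22], [0.23, 2.46], [-1.11, 4.25], [0.08, 2.63], [-2.82, 2.82]. Speed limits (rad/s): [2.79, 2.79, 3.14, 3.14, 3.14, 3.14].

INTERFACE

Orientations are given as a rotation vector (axis times angle).
In Python, from cell import manip gives the robot as it stands.
- The arm moves only by the tool servo_tool, never from a script. Its argument "deltas" is a list that holds one entry, the list of rows, each a list of 7 numbers: the shift along the tool's x, y, z in m, then the turn, a rotation vector about the tool's x, y, z in rad, then the closure, from 0 (fully open) to 1 (shut). A call has 1 to 20 rows; each row is the pose to reach, as a shift and turn from the pose commanded when the call began, along the tool's axes at that moment; what a row does not reach only later rows make up. A row lasts 1/8 s, in which the tool goes at most 62.5 mm and 10.7 degrees, less where a joint would pass 70% of its speed; a pose out of reach is approached as far as the arm can. A call with a gripper value outside its range is refused whole. The fingers move at their own pace and stop on an object; "squeeze" is the grip in N (left out, the last holds). Time passes only in rows, so rows that repeat a pose let the fingers close. It gives the time, the measured TCP pose, the force, the opening and the grip force at its end, in the units of the state.
- manip.sense(): the state, without advancing time (a new reading comes with each control period).
- manip.get_image(name): name is "scene" or "top" or "wrist"; returns a dict with "color" (480x640x3 uint8, blue, green, red), "camera_matrix" (3x3 intrinsics, pixels), "T" (4x4, takes a point from camera to world coordinates). Camera axes: x right, y down, z forward; pixel columns grow to the right and rows downward; lengths in m; the calibration is good to about 2 mm. A picture is of the moment at which its call begins. There is no depth.
- manip.sign_off(): hands the job in; it is judged then, once.
The state is a dict: "clock": time; "joints": joint angles; "qvel": joint speeds; "tau": joint torques, N m; "eef_pos": TCP position; "orientation": TCP orientation; "force": force on the tool from outside, world axes, zero at the start; "torque": the same for the moment, N m; "gripper_width": finger opening in m; "gripper_force": force on a finger pad.
Only numpy, scipy, OpenCV 4.12 (cv2) and the standard library are available. Lean on these libraries where they do the work, as an engineer would, in place of code of your own. Each camera call takes 0.05 s, during which the arm holds its last target. There are 200 camera calls.

TASK

Screw the orange filler plug into the crankcase cover on the stall. Stand it in the filler mouth with its grip bar in line with the red marks, turn it gently backward (anticlockwise from above) until you feel it drop into the thread, then screw it forward (clockwise) until its flange is fully home, and let go. Never force or jam it in the thread, and leave the other parts where they are.

Things in the scene. Friction and masses are not known exactly. Their poses are not given: they have to be found in the camera images.
- plug: orange filler plug, about 60 g, standing upright in the square hole of one of two alike wooden stands (60 mm square, 9 mm high). Origin: centre of the underside of its foot, on the table at the start; z up its axis. Black shank 22 mm diameter, z=0 (3 mm chamfer) to 30; orange flange 46 mm diameter, z=30 to 35; grip bar z=35 to 57. Half a turn about z makes no difference.
- bar (a point): middle of the plug's orange grip bar, 46 mm above its foot; the bar is 36 mm long along the plug's x, 12 mm thick along its y, 22 mm high
- pin (a point): middle of the plug's steel cross pin, 14.5 mm above its foot: 5 mm thick, along the plug's x (as the bar), standing out 5 mm on each side of the shank (32 mm over the ends); its two ends are the thread lugs
- cover: cast aluminium crankcase cover, fixed, 150 (x) x 120 (y) mm and 36 mm high (two ribs to 46 mm), with a round boss of 54 mm diameter in the middle, its filler mouth facing straight up. Origin: centre of its underside on the table; z up. The red marks lie along its +x and -x.
- mouth (a point): centre of the boss face, 75 mm above the table, axes as the cover's; bore 34 mm diameter. The plug's origin is 16 mm under this point when its pin rests on the rim, 25 mm when the pin has dropped to the floor of the thread starts, 30 mm when the plug is fully home with its flange on the boss face.
- rim (a point): centre of the brass rim 4 mm under the boss face, which narrows the bore to 24 mm. With the bar along the marks (or up to 0.3 rad clockwise of them) the pin rests on the rim. Two opposite gaps in it are the thread starts: their middles lie 0.45 to 1.8 rad anticlockwise from above of the marks, different each time and not measured. The pin begins to drop about 0.3 rad before the middle.
- bore (a point): on the bore's axis, 13 mm under the boss face, floor of the thread starts. A solid stop lies 0.11 rad anticlockwise past each gap's middle: turning on against it jams. From the gap the thread leads clockwise and, under light pressure (about 5 N), 5 mm down within 1.25 rad of the middle, where the flange meets the boss face; the pin is free up to 2.2 rad, then a solid stop.
- old_plug: grey old plug without pins, round top knob of 24 mm diameter, flange 40 mm, 50 mm tall, in the other stand; leave it. Origin: centre of its foot.
- carburettor: small carburettor, 76 x 45 x 84 mm high; origin under its middle; leave it
- lamp: amber indicator lamp, 60 mm diameter, 36 mm high; origin under its middle; leave it
- tin: red tin, 70 x 100 x 55 mm high; origin under its middle; leave it
- spark_plug: spark plug lying along its x, 75 mm long, 20 mm thick; leave it
- wrench: steel wrench lying along its x; leave it
- bearing: steel bearing ring, 62 mm diameter, 16 mm high; origin under its middle; leave it
There are look-alikes about, which are no part of the job. Several things look just like the plug: the one meant starts nearest to the robot's base.

How it is judged:
On the way, in this order (a step that is already met when the one before it is completed fails the run):
1. the plug stands on the rim in the filler mouth, its bar in line with the red marks within 0.35 rad (z of plug in the frame of mouth between -0.0185 and -0.0135 m and horizontal distance between plug and mouth below 0.003 m and angle between the x axis of plug and the x axis of cover, either way round below 0.35 rad and angle between plug's own z axis and vertical below 0.12 rad), for 0.2 s.
2. turned backward, it has dropped into the thread starts (at least 7 mm) without having been forced (z of plug in the frame of mouth below -0.023 m and horizontal distance between plug and mouth below 0.003 m), for 0.1 s.
At the end, for the whole second after the job is handed in: the plug is screwed fully home: its flange lies on the boss face (gap under 1.5 mm), centred within 3 mm and upright within 0.06 rad, at rest and let go (z of plug in the frame of mouth below -0.0285 m and horizontal distance between plug and mouth below 0.003 m and angle between plug's own z axis and vertical below 0.06 rad and linear speed of plug below 0.02 m/s and contact force between the fingers and plug below 0.1 N); the robot touches nothing.
It fails at once if the plug is forced in the thread or on the cover: more than 40 N between plug and cover, all contacts added up (contact force between plug and cover above 40 N).
It fails at once if another part is shoved away (more than 30 mm) (distance of any of old_plug, carburettor, lamp, tin, spark_plug, wrench, bearing from where it was at the start of the episode above 0.03 m).
It also fails if it takes over 72 s, if anything falls off the work surface, if the arm or the gripper's body presses on something with over 40 N, if the wrist force passes 120 N, or if a joint passes its speed limit or range.

## Working session

There is one attempt and no reset: what is moved stays moved. The work goes in short steps, Python scripts to look and compute and a tool call to move; the robot and the scene stay as the last step left them, time stands still between calls to the robot, and variables do not carry over. Pictures are saved under pics/ and viewed, at most 13 in all, crops included, and the job is handed in when it is done.

Besides the shell and the picture viewer there is one more tool, called after "Request:" by a JSON object that holds its "name" and its "arguments". servo_tool: Moves the arm, as the interface text tells. Its arguments: {"type":"object","properties":{"deltas":{"type":"array","items":{"type":"array","items":{"type":"array","items":{"type":"number"}}}},"squeeze":{"type":"number"}},"required":["deltas"]}

```bash
mkdir -p pics; cat > h.py <<'E'
import numpy as np, cv2
from cell import manip
from scipy.spatial.transform import Rotation as R
def ray(im,u,v,z):
    K=im["camera_matrix"];T=np.array(im["T"])
    d=T[:3,:3]@np.linalg.solve(K,[u,v,1.]);o=T[:3,3]
    return o+d*(z-o[2])/d[2]
def proj(im,p):
    T=np.linalg.inv(np.array(im["T"]));c=T[:3,:3]@np.array(p)+T[:3,3];q=np.array(im["camera_matrix"])@c
    return q[:2]/q[2]
E
python3 - <<'E'
from h import *
for n in ("top","scene"):
    im=manip.get_image(n);cv2.imwrite(f"pics/{n}0.png",im["color"]);print(n,np.round(im["T"],3).tolist(),np.array(im["camera_matrix"]).tolist())
print(manip.sense())
E
```

```text
top [[-0.013, -0.998, 0.055, 0.467], [-1.0, 0.013, -0.004, -0.033], [0.003, -0.055, -0.998, 1.097], [0.0, 0.0, 0.0, 1.0]] [[569.2597208469133, 0.0, 316.8222194282578], [0.0, 569.2597208469133, 240.34882646220728], [0.0, 0.0, 1.0]]
scene [[-0.661, 0.594, -0.459, 1.011], [0.751, 0.525, -0.401, 0.382], [0.003, -0.61, -0.793, 0.896], [0.0, 0.0, 0.0, 1.0]] [[461.09993886192575, 0.0, 317.77667638066157], [0.0, 461.09993886192575, 241.73312357546385], [0.0, 0.0, 1.0]]
{'clock': 0.1, 'joints': array([ 1.00350503e+00,  2.07352793e-01,  1.54278619e+00, -3.24868924e-05,
        1.39350183e+00, -1.50496452e-01]), 'qvel': array([ 0.00177708, -0.00218311, -0.00369318,  0.00110956,  0.00015272,
        0.00041105]), 'tau': array([-5.54788840e-04, -3.71860385e+01, -2.82295132e+01,  6.99308049e-02,
        3.11021309e-02, -8.52352377e-05]), 'eef_pos': array([0.23242191, 0.52517923, 0.22140847]), 'orientation': array([-6.49819411e-01, -3.07294621e+00,  3.02923979e-03]), 'force': array([-0.25398673, -0.01227647,  0.45178659]), 'torque': array([-0.01513354, -0.04585602,  0.02238744]), 'gripper_force': 0.0, 'gripper_width': 0.09373151251508598}
```

View pics/top0.png

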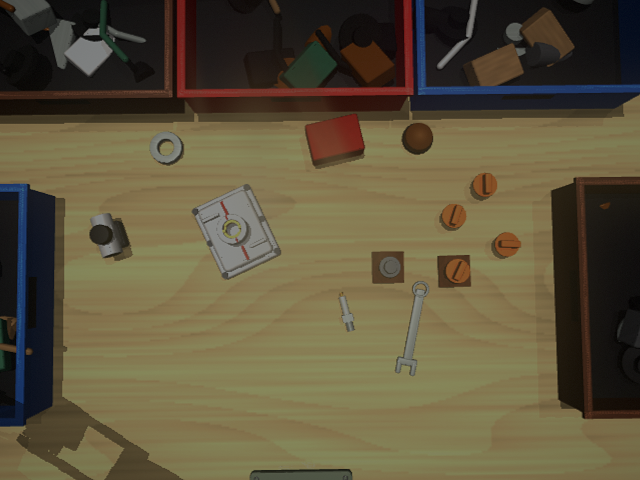

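View pics/scene0.png

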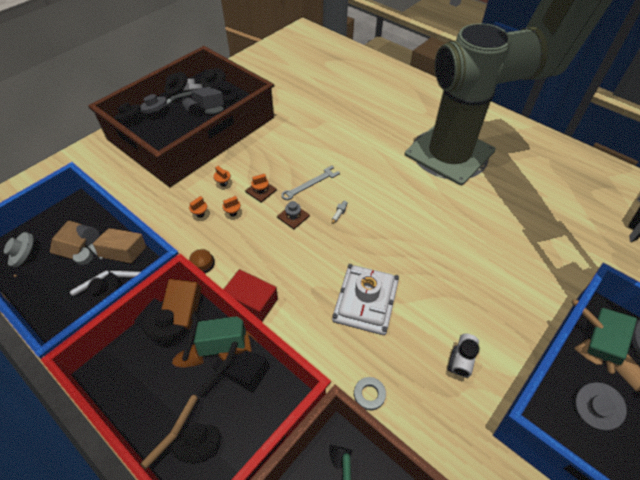

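The top view shows the plug in its stand at about (458,271), the cover at about (233,230) with red marks at about (224,208) and (240,250), and three orange look-alikes up and to the right. The scene view agrees.

```bash
cat > m.py <<'E'
from h import *
im=manip.get_image("top");c=im["color"];hsv=cv2.cvtColor(c,cv2.COLOR_BGR2HSV)
def sub(x,y,r):
    m=np.zeros(c.shape[:2],np.uint8);m[y-r:y+r,x-r:x+r]=255;return m
o=cv2.inRange(hsv,(5,150,60),(18,255,255))&sub(458,271,18)
x,y,w,h=cv2.boundingRect(o);print("plug bbox",x,y,w,h,ray(im,x+w/2-.5,y+h/2-.5,.035))
r=(cv2.inRange(hsv,(0,130,60),(6,255,255))|cv2.inRange(hsv,(172,130,60),(180,255,255)))&sub(233,230,45)
n,l,s,ce=cv2.connectedComponentsWithStats(r)
for i in range(1,n):
    if s[i,4]>5: print("red",s[i],ce[i],ray(im,*ce[i],.036),ray(im,*ce[i],.075))
g=cv2.inRange(hsv,(15,90,60),(35,255,255))&sub(233,230,16)
(cx,cy),rr=cv2.minEnclosingCircle(cv2.findNonZero(g));print("ring",cx,cy,rr,ray(im,cx,cy,.071),np.count_nonzero(g))
a=cv2.resize(c[235:307,422:494],(400,400),interpolation=cv2.INTER_CUBIC);b=cv2.resize(c[180:280,186:286],(400,400),interpolation=cv2.INTER_CUBIC)
cv2.imwrite("pics/crop1.png",np.hstack([a,b]))
E
python3 m.py
```

```text
plug bbox 440 255 30 31 [ 0.46651858 -0.29320046  0.035     ]
red [221 202   7  13  27] [224.07407407 208.44444444] [0.58727363 0.13551153 0.036     ] [0.58284337 0.12931424 0.075     ]
red [242 246   7  13  19] [244.63157895 252.05263158] [0.50512284 0.0975748  0.036     ] [0.50371228 0.09277198 0.075     ]
ring 231.3333282470703 228.6666717529297 9.067739486694336 [0.54643148 0.11700525 0.071     ] 125
```

View pics/crop1.png

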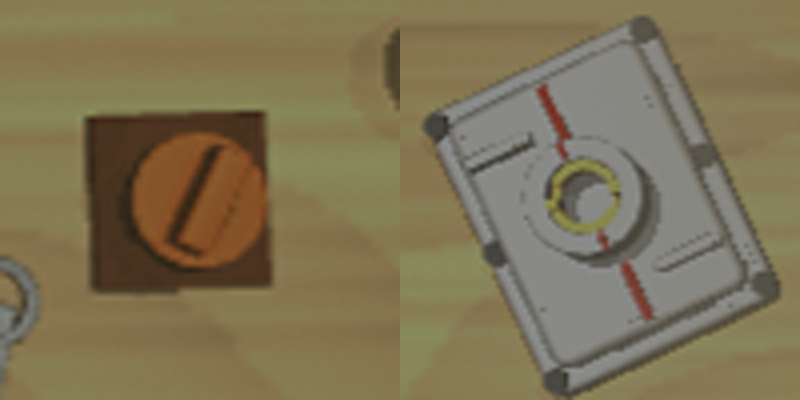

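```bash
cat >> h.py <<'E'
def goto(p,a):
    s=manip.sense();Rc=R.from_rotvec(s["orientation"]).as_matrix()
    Rt=np.array([[np.cos(a),np.sin(a),0],[np.sin(a),-np.cos(a),0],[0,0,-1]])
    print("t",round(s["clock"],2),"tcp",np.round(s["eef_pos"],4),"head",round(np.arctan2(Rc[1,0],Rc[0,0]),4),"q6",round(s["joints"][5],3),"w",s["gripper_width"])
    print("shift",np.round(Rc.T@(np.array(p)-s["eef_pos"]),4),"turn",np.round(R.from_matrix(Rc.T@Rt).as_rotvec(),4))
E
python3 -c "
from h import *
goto([.4665,-.2932,.16],-.371)"
```

```text
t 0.15 tcp [0.2325 0.5253 0.2216] head 2.7248 q6 -0.15 w 0.09389903137174536
shift [-0.5453 -0.6536  0.0625] turn [-4.0000e-04  2.6000e-03  3.0958e+00]
```

Request:
{"name": "servo_tool", "arguments": {"deltas": [[[-0.032, -0.038, 0, 0, 0, 0.182, 0], [-0.064, -0.077, 0, 0, 0, 0.364, 0], [-0.096, -0.115, 0, 0, 0, 0.546, 0], [-0.128, -0.154, 0, 0, 0, 0.728, 0], [-0.16, -0.192, 0, 0, 0, 0.91, 0], [-0.192, -0.231, 0, 0, 0, 1.092, 0], [-0.224, -0.269, 0, 0, 0, 1.274, 0], [-0.257, -0.308, 0, 0, 0, 1.456, 0], [-0.289, -0.346, 0, 0, 0, 1.638, 0], [-0.321, -0.384, 0, 0, 0, 1.82, 0], [-0.353, -0.423, 0, 0, 0, 2.002, 0], [-0.385, -0.461, 0, 0, 0, 2.184, 0], [-0.417, -0.5, 0, 0, 0, 2.366, 0], [-0.449, -0.538, 0, 0, 0, 2.548, 0], [-0.481, -0.577, 0.01, 0, 0, 2.73, 0], [-0.513, -0.615, 0.03, 0, 0, 2.912, 0], [-0.5453, -0.6536, 0.05, 0, 0, 3.096, 0], [-0.5453, -0.6536, 0.0625, 0, 0, 3.096, 0], [-0.5453, -0.6536, 0.0625, 0, 0, 3.096, 0], [-0.5453, -0.6536, 0.0625, 0, 0, 3.096, 0]]]}}

```text
clock: 2.65
eef_pos: [0.4668, -0.2916, 0.1605]
orientation: [-3.088, 0.577, -0.001]
force: [-0.0, 0.0, 0.4]
gripper_width: 0.0943
gripper_force: 0.0
```

```bash
python3 -c "
from h import *
goto([.4665,-.2932,.046],-.371)
im=manip.get_image('wrist');cv2.imwrite('pics/w1.png',im['color']);print(np.round(im['T'],3),im['camera_matrix'][0])
print(proj(im,[.4665,-.2932,.057]))"
```

```text
t 2.65 tcp [ 0.4668 -0.2916  0.1605] head -0.3694 q6 1.225 w 0.09425665010455865
shift [0.0002 0.0017 0.1145] turn [-0.0001 -0.0004  0.0016]
[[-0.36  -0.894 -0.268  0.545]
 [-0.933  0.345  0.103 -0.322]
 [ 0.     0.287 -0.958  0.323]
 [ 0.     0.     0.     1.   ]] [337.65447825   0.         322.61224691]
[324.07231516 242.85185607]
```

View pics/w1.png

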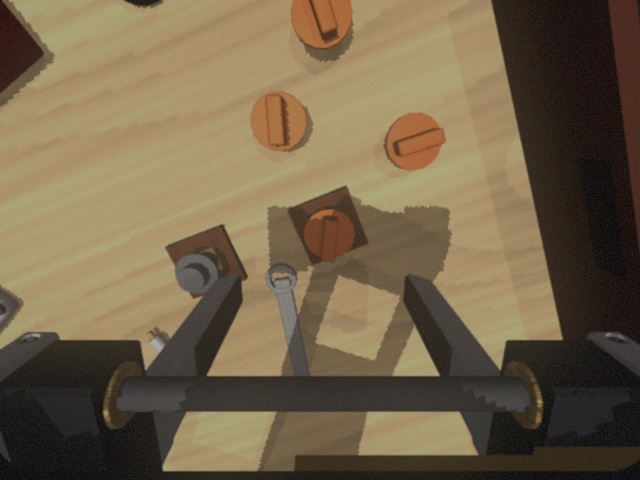

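The plug is under the gripper, flange at about (329,236), bar near-vertical in the image. I'll measure its centre and bar direction.

```bash
python3 -c "
from h import *
im=manip.get_image('wrist');c=im['color'];hsv=cv2.cvtColor(c,cv2.COLOR_BGR2HSV)
m=cv2.inRange(hsv,(4,150,40),(18,255,255));m[:195]=0;m[275:]=0;m[:,:295]=0;m[:,370:]=0
x,y,w,h=cv2.boundingRect(m);print(x,y,w,h,ray(im,x+w/2-.5,y+h/2-.5,.036), ray(im,x,y+h/2,.035)-ray(im,x+w-1,y+h/2,.035))
k=cv2.resize(c[200:275,290:370],(800,750),interpolation=cv2.INTER_CUBIC)[:600]
cv2.imwrite('pics/w1c.png',cv2.convertScaleAbs(k,alpha=2.2))
for p in [(330,217),(329,261)]: print(ray(im,*p,.057))
"
```

```text
303 209 52 53 [ 0.46593837 -0.29741475  0.036     ] [0.01636331 0.04235279 0.        ]
[ 0.48544763 -0.3057487   0.057     ]
[ 0.45029188 -0.29152476  0.057     ]
```

View pics/w1c.png

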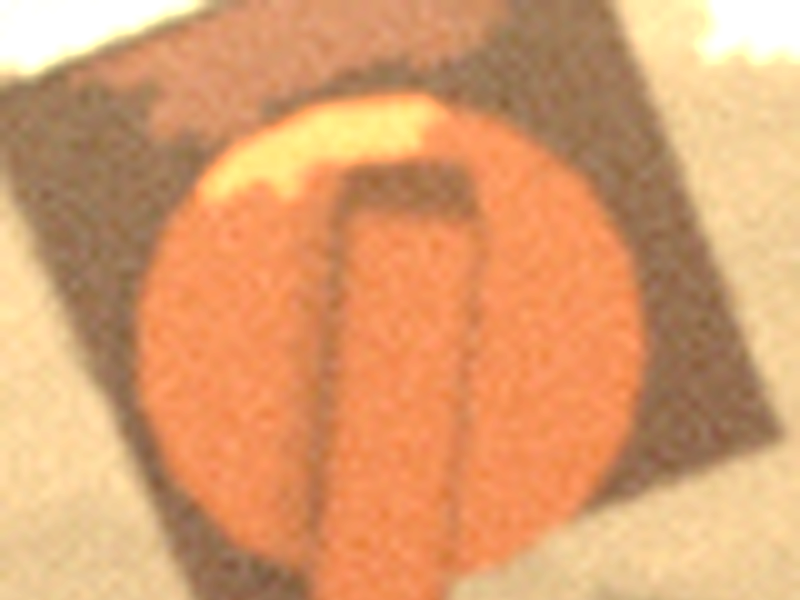

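```bash
python3 -c "
from h import *
goto([.467,-.298,.055],-.43)"
```

```text
t 2.75 tcp [ 0.4673 -0.2919  0.1611] head -0.3694 q6 1.225 w 0.09392230235464713
shift [0.0018 0.0057 0.1062] turn [ 0.0005 -0.0018  0.0606]
```

Request:
{"name": "servo_tool", "arguments": {"deltas": [[[0.0018, 0.0057, 0.03, 0, 0, 0.06, 0], [0.0018, 0.0057, 0.06, 0, 0, 0.06, 0], [0.0018, 0.0057, 0.085, 0, 0, 0.06, 0.3], [0.0018, 0.0057, 0.1, 0, 0, 0.06, 0.5], [0.0018, 0.0057, 0.1055, 0, 0, 0.06, 0.6], [0.0018, 0.0057, 0.1055, 0, 0, 0.06, 0.6], [0.0018, 0.0057, 0.1055, 0, 0, 0.06, 0.6]]], "squeeze": 25}}

```text
clock: 3.62
eef_pos: [0.4672, -0.2992, 0.0556]
orientation: [3.068, -0.672, 0.003]
force: [-0.1, 0.4, -1.2]
gripper_width: 0.0474
gripper_force: 0.0
```

```bash
python3 -c "
from h import *
goto([.467,-.298,.055],-.43)
print(manip.sense()['force'])
im=manip.get_image('wrist');cv2.imwrite('pics/w2.png',im['color'][200:])"
```

```text
t 3.62 tcp [ 0.4672 -0.2992  0.0556] head -0.4311 q6 1.276 w 0.04744639710527192
shift [-0.0007 -0.001   0.0006] turn [ 0.0007 -0.0022 -0.0011]
[-0.12483256  0.44859635 -1.18992023]
```

View pics/w2.png

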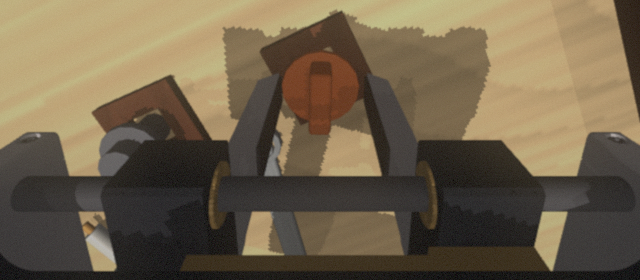

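The bar at about (320,300 in full image) sits between the fingertips (about 280 and 366), aligned. Closing.

Request:
{"name": "servo_tool", "arguments": {"deltas": [[[0, -0.001, 0, 0, 0, 0, 0.8], [0, -0.001, 0, 0, 0, 0, 0.9], [0, -0.001, 0, 0, 0, 0, 1], [0, -0.001, 0, 0, 0, 0, 1], [0, -0.001, 0, 0, 0, 0, 1], [0, -0.001, 0, 0, 0, 0, 1]]]}}

```text
clock: 4.42
eef_pos: [0.4669, -0.2977, 0.0545]
orientation: [3.069, -0.672, 0.0]
force: [-0.1, 0.2, 0.6]
gripper_width: 0.012
gripper_force: 25.0
```

Request:
{"name": "servo_tool", "arguments": {"deltas": [[[0, 0, -0.03, 0, 0, 0, 1], [0, 0, -0.06, 0, 0, 0, 1], [0, 0, -0.09, 0, 0, 0, 1], [0, 0, -0.12, 0, 0, 0, 1], [0, 0, -0.12, 0, 0, 0, 1], [0, 0, -0.12, 0, 0, 0, 1]]]}}

```text
clock: 5.18
eef_pos: [0.4661, -0.2971, 0.173]
orientation: [-3.068, 0.672, 0.003]
force: [0.1, 0.1, -0.9]
gripper_width: 0.0116
gripper_force: 25.0
```

```bash
python3 -c "
from h import *
goto([.5463,.1167,.17],.4325)
print(manip.sense()['force'])
im=manip.get_image('wrist');cv2.imwrite('pics/w3.png',im['color'][200:])"
```

```text
t 5.17 tcp [ 0.4661 -0.2971  0.173 ] head -0.4312 q6 1.278 w 0.01157143196147342
shift [-0.1001 -0.4094  0.0035] turn [-0.0014  0.0017 -0.8637]
[ 0.07359236  0.11210969 -0.8867333 ]
```

View pics/w3.png

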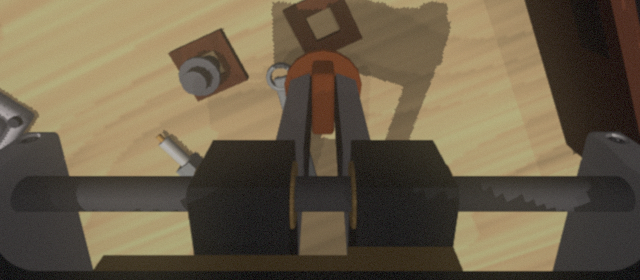

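The plug is lifted, hanging at about (322,290), and the stand is empty at (322,225). Moving to a standoff just behind the mouth.

Request:
{"name": "servo_tool", "arguments": {"deltas": [[[-0.019, -0.0436, 0, 0, 0, -0.108, 1], [-0.038, -0.0872, 0, 0, 0, -0.216, 1], [-0.057, -0.1308, 0, 0, 0, -0.324, 1], [-0.076, -0.1744, 0, 0, 0, -0.432, 1], [-0.095, -0.218, 0, 0, 0, -0.54, 1], [-0.114, -0.2616, 0, 0, 0, -0.648, 1], [-0.133, -0.305, 0, 0, 0, -0.756, 1], [-0.152, -0.3487, 0, 0, 0, -0.864, 1], [-0.152, -0.3487, 0, 0, 0, -0.864, 1], [-0.152, -0.3487, 0, 0, 0, -0.864, 1], [-0.152, -0.3487, 0, 0, 0, -0.864, 1]]]}}

```text
clock: 6.6
eef_pos: [0.4742, 0.0815, 0.1738]
orientation: [3.069, 0.671, -0.002]
force: [0.3, -0.3, -1.2]
gripper_width: 0.0116
gripper_force: 25.0
```

```bash
python3 -c "
from h import *
goto([.5463,.1167,.17],.4325)
im=manip.get_image('wrist');cv2.imwrite('pics/w4.png',im['color'])
print(np.round(im['T'],4).tolist(),proj(im,[.5463,.1167,.075]))
c=im['color'][:360,160:480]
cv2.imwrite('pics/w4c.png',cv2.resize(cv2.convertScaleAbs(c,alpha=1.4),None,fx=1.66,fy=1.66,interpolation=cv2.INTER_CUBIC))"
```

```text
t 6.6 tcp [0.4742 0.0815 0.1738] head 0.4308 q6 1.13 w 0.011647114204355899
shift [ 0.0802 -0.0019  0.0037] turn [-0.0002  0.0013 -0.0017]
[[0.4183, -0.8696, -0.2623, 0.5506], [-0.9083, -0.4007, -0.1202, 0.1163], [-0.0006, 0.2886, -0.9575, 0.3364], [0.0, 0.0, 0.0, 1.0]] [319.88057995 141.81785377]
```

View pics/w4c.png

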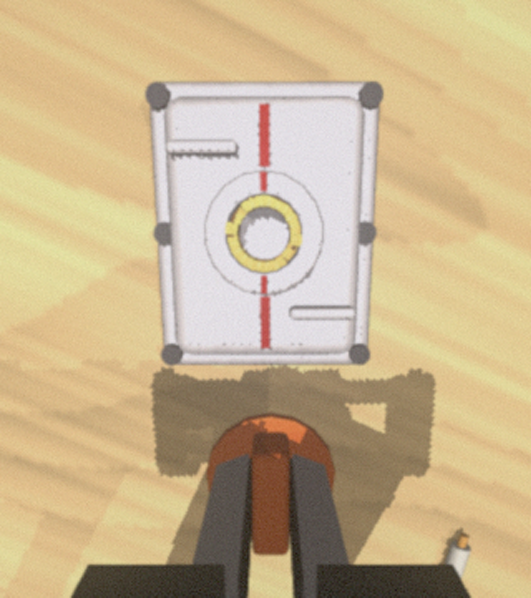

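The wrist view shows the boss centred at about (319,140) full-image px, red marks vertical, the brass ring with small notches, and the held plug's flange at about (322,280). Measuring all of these in the same view.

```bash
cat > m2.py <<'E'
from h import *
from scipy.optimize import least_squares
im=manip.get_image("wrist");c=im["color"];hsv=cv2.cvtColor(c,cv2.COLOR_BGR2HSV)
s=manip.sense();tcp=s["eef_pos"]
g=cv2.inRange(hsv,(20,90,60),(38,255,255));g[:105]=0;g[175:]=0;g[:,:280]=0;g[:,360:]=0
ct=max(cv2.findContours(g,cv2.RETR_EXTERNAL,cv2.CHAIN_APPROX_NONE)[0],key=cv2.contourArea)[:,0]
def circ(P,r0=None):
    f=lambda q:np.hypot(P[:,0]-q[0],P[:,1]-q[1])-(q[2] if r0 is None else r0)
    return least_squares(f,[*P[:,:2].mean(0),.02],loss="soft_l1",f_scale=.0005)
P=np.array([ray(im,*p,.071) for p in ct]);q=circ(P);ctr=q.x;print("ring",ctr,"rms",np.sqrt((q.fun**2).mean()))
r=cv2.inRange(hsv,(0,130,60),(7,255,255))|cv2.inRange(hsv,(172,130,60),(180,255,255));r[:50]=0;r[225:]=0;r[:,:300]=0;r[:,340:]=0
v,u=np.nonzero(r);Q=np.array([ray(im,a,b,.036) for a,b in zip(u,v)])
d=np.hypot(*(Q[:,:2]-ctr[:2]).T);Q=Q[d>.03]
vx,vy,x0,y0=cv2.fitLine(Q[:,:2].astype(np.float32),cv2.DIST_HUBER,0,.01,.01).ravel();mh=np.arctan(vy/vx)
print("marks heading",mh,"dist ring ctr to line",(ctr[0]-x0)*-vy+(ctr[1]-y0)*vx,len(Q))
o=cv2.inRange(hsv,(4,150,30),(18,255,255));o[:235]=0;o[300:]=0;o[:,:275]=0;o[:,375:]=0
ct=max(cv2.findContours(o,cv2.RETR_EXTERNAL,cv2.CHAIN_APPROX_NONE)[0],key=cv2.contourArea)[:,0]
top=[(u,ct[ct[:,0]==u,1].min()) for u in range(ct[:,0].min()+1,ct[:,0].max())]
P=np.array([ray(im,a,b,tcp[2]-.055+.0345) for a,b in top if b<283]);q=circ(P,.023);fr=circ(P);print("flange",q.x[:2],"free",fr.x,len(P),"rms",np.sqrt((q.fun**2).mean()))
h=s["orientation"];M=R.from_rotvec(h).as_matrix()
print("flange rel tcp in tool x,y",(M.T[:2,:2]@(q.x[:2]-tcp[:2])))
print("ring - flange in tool",M.T[:2,:2]@(ctr[:2]-q.x[:2]))
# angular profile at r=14.5 mm on rim plane
pr=[]
for a in np.arange(0,np.pi*2,.1):
    px=proj(im,[ctr[0]+.0145*np.cos(mh+a),ctr[1]+.0145*np.sin(mh+a),.071]);b,gg,rr=cv2.getRectSubPix(c,(1,1),tuple(map(float,px)))[0,0];pr.append((round(a,1),int(b),int(gg),int(rr)))
print(pr)
x,y=map(int,proj(im,[*ctr[:2],.071]))
cv2.imwrite("pics/ring.png",cv2.resize(cv2.convertScaleAbs(c[y-32:y+32,x-32:x+32],alpha=1.2),(600,600),interpolation=cv2.INTER_CUBIC))
E
python3 m2.py
```

```text
ring [0.54655233 0.11794131 0.01617518] rms 0.0004865597576823665
marks heading 0.43005 dist ring ctr to line 3.2397862537007945e-05 234
flange [0.47261113 0.07988613] free [0.47409426 0.0806887  0.0215429 ] 74 rms 0.0008359421179264572
flange rel tcp in tool x,y [-0.00238448  0.00069175]
ring - flange in tool [ 0.08307629 -0.00371839]
[(np.float64(0.0), 97, 155, 161), (np.float64(0.1), 103, 157, 160), (np.float64(0.2), 97, 156, 162), (np.float64(0.3), 96, 156, 162), (np.float64(0.4), 109, 158, 163), (np.float64(0.5), 96, 155, 161), (np.float64(0.6), 97, 156, 161), (np.float64(0.7), 85, 133, 144), (np.float64(0.8), 88, 140, 156), (np.float64(0.9), 93, 147, 158), (np.float64(1.0), 92, 146, 156), (np.float64(1.1), 87, 136, 147), (np.float64(1.2), 88, 139, 150), (np.float64(1.3), 93, 152, 161), (np.float64(1.4), 96, 153, 162), (np.float64(1.5), 92, 150, 160), (np.float64(1.6), 80, 119, 135), (np.float64(1.7), 87, 139, 150), (np.float64(1.8), 95, 153, 161), (np.float64(1.9), 94, 153, 161), (np.float64(2.0), 95, 151, 163), (np.float64(2.1), 97, 151, 161), (np.float64(2.2), 94, 150, 161), 
[... 621 characters left out ...]
161), (np.float64(4.2), 91, 140, 156), (np.float64(4.3), 67, 100, 118), (np.float64(4.4), 87, 137, 150), (np.float64(4.5), 95, 149, 160), (np.float64(4.6), 96, 151, 162), (np.float64(4.7), 91, 145, 158), (np.float64(4.8), 93, 150, 161), (np.float64(4.9), 95, 150, 160), (np.float64(5.0), 106, 157, 163), (np.float64(5.1), 95, 151, 160), (np.float64(5.2), 95, 152, 161), (np.float64(5.3), 100, 156, 162), (np.float64(5.4), 94, 153, 161), (np.float64(5.5), 96, 154, 162), (np.float64(5.6), 96, 156, 162), (np.float64(5.7), 96, 155, 162), (np.float64(5.8), 97, 157, 164), (np.float64(5.9), 94, 156, 162), (np.float64(6.0), 97, 157, 163), (np.float64(6.1), 99, 157, 163), (np.float64(6.2), 97, 157, 163)]
```

View pics/ring.png

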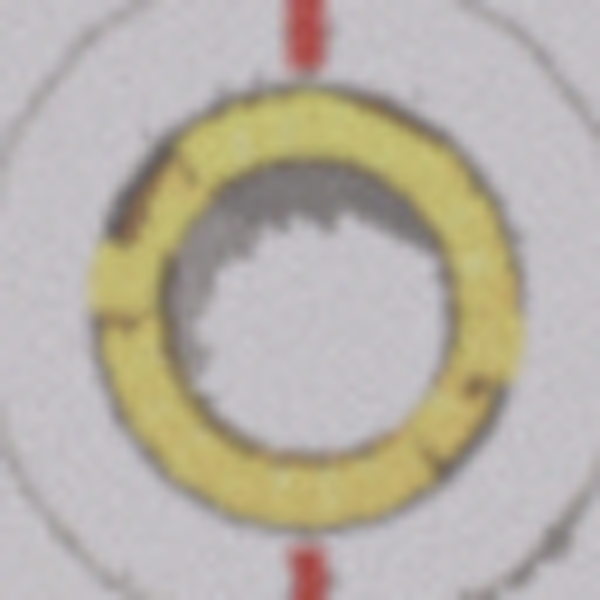

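```bash
python3 - <<'E'
from h import *
im=manip.get_image("wrist");c=im["color"];s=manip.sense();t=s["eef_pos"];M=R.from_rotvec(s["orientation"]).as_matrix()
f=lambda u,v,dz:np.round(1000*(M.T@(ray(im,u,v,t[2]+dz)-t))[:2],2)
print("column 322 V:",[(v,*map(int,c[v,322])) for v in range(244,345,1) if v<285 or v>322])
for v in (249,250,251):print("flange front",v,f(322,v,-.025))
for v in (272,274,276,330,333,336):print("bar top",v,f(322,v,.002))
hsv=cv2.cvtColor(c,cv2.COLOR_BGR2HSV);o=cv2.inRange(hsv,(0,120,25),(20,255,255))
for v in (256,262,268):
    u=np.nonzero(o[v,270:380])[0]+270;print(v,u.min(),u.max(),f(u.min(),v,-.025),f(u.max(),v,-.025))
E
```

```text
column 322 V: [(244, 65, 85, 99), (245, 64, 85, 100), (246, 69, 88, 103), (247, 68, 87, 103), (248, 56, 75, 91), (249, 41, 54, 76), (250, 42, 62, 96), (251, 49, 80, 130), (252, 54, 93, 152), (253, 54, 92, 156), (254, 52, 89, 153), (255, 55, 91, 154), (256, 52, 88, 154), (257, 55, 92, 156), (258, 53, 88, 155), (259, 51, 86, 145), (260, 44, 68, 114), (261, 31, 50, 77), (262, 37, 47, 74), (263, 40, 53, 76), (264, 31, 45, 72), (265, 33, 48, 72), (266, 30, 45, 71), (267, 25, 42, 72), (268, 27, 43, 73), (269, 35, 47, 73), (270, 34, 46, 73), (271, 34, 48, 73), (272, 37, 52, 80), (273, 33, 50, 83), (274, 35, 51, 82), (275, 34, 50, 82), (276, 30, 49, 83), (277, 36, 56, 90), (278, 33, 54, 89), (279, 31, 54, 90), (280, 31, 51, 88), (281, 33, 53, 88), (282, 32, 51, 87), (283, 38, 56, 92), (284, 38, 55, 92), (323, 37, 54, 90), (324, 35, 52, 90), (325, 25, 49, 86), (326, 34, 54, 88), (327, 35, 52, 90), (328, 29, 48, 89), (329, 32, 51, 87), (330, 32, 51, 89), (331, 35, 54, 88), (332, 36, 54, 89), (333, 44, 68, 94), (334, 74, 102, 126), (335, 99, 135, 151), (336, 102, 141, 158), (337, 96, 132, 153), (338, 99, 137, 155), (339, 101, 138, 156), (340, 98, 137, 154), (341, 101, 138, 155), (342, 104, 141, 156), (343, 103, 142, 152), (344, 103, 143, 155)]
flange front 249 [ 2.081e+01 -1.000e-02]
flange front 250 [ 2.019e+01 -1.000e-02]
flange front 251 [ 1.957e+01 -1.000e-02]
bar top 272 [17.44  0.05]
bar top 274 [16.34  0.05]
bar top 276 [15.23  0.05]
bar top 330 [-16.31   0.05]
bar top 333 [-18.16   0.05]
bar top 336 [-20.02   0.05]
256 303 344 [ 16.45 -11.2 ] [16.47 12.95]
262 294 351 [ 12.68 -16.6 ] [12.7  17.17]
268 290 355 [  8.86 -19.07] [ 8.89 19.65]
```

Request:
{"name": "servo_tool", "arguments": {"deltas": [[[0.03, -0.0012, 0, 0, 0, 0, 1], [0.06, -0.0024, 0, 0, 0, 0, 1], [0.0822, -0.0034, 0, 0, 0, 0, 1], [0.0822, -0.0034, 0.02, 0, 0, 0, 1], [0.0822, -0.0034, 0.038, 0, 0, 0, 1], [0.0822, -0.0034, 0.038, 0, 0, 0, 1], [0.0822, -0.0034, 0.038, 0, 0, 0, 1]]]}}

```text
clock: 7.62
eef_pos: [0.5478, 0.1199, 0.1367]
orientation: [3.068, 0.674, 0.0]
force: [-0.2, -1.2, -0.7]
gripper_width: 0.0119
gripper_force: 25.0
```

```bash
python3 - <<'E'
from h import *
s=manip.sense();print(s["eef_pos"],s["force"],s["torque"])
for n in ("scene","wrist","top"):
    im=manip.get_image(n);x,y=map(int,proj(im,[.5465,.1178,.09]));print(n,x,y)
    k=im["color"][max(y-50,0):y+50,max(x-50,0):x+50];globals()[n]=cv2.resize(cv2.convertScaleAbs(k,alpha=1.4),(400,400),interpolation=cv2.INTER_CUBIC)
cv2.imwrite("pics/c5.png",np.hstack([scene,wrist]))
E
```

```text
[0.54775228 0.11989918 0.13670778] [-0.20214225 -1.21324403 -0.68985458] [-0.00871167  0.08882624 -0.03406535]
scene 368 278
wrist 324 271
top 229 227
```

View pics/c5.png

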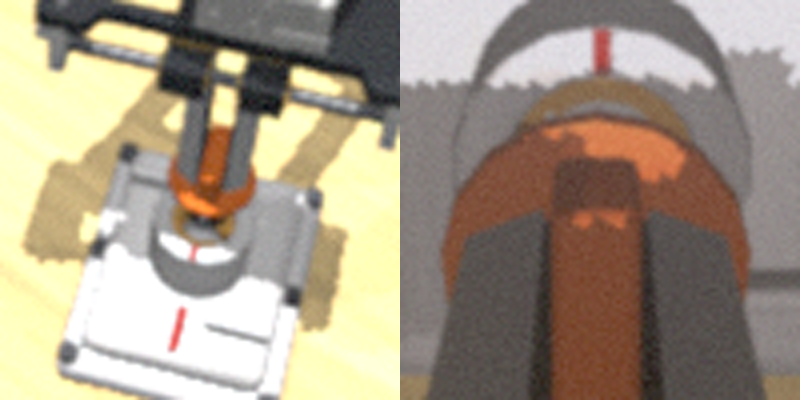

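The scene crop shows the plug hanging over the mouth; the wrist crop shows it centred on the red mark line. Lowering gently with force checks.

Request:
{"name": "servo_tool", "arguments": {"deltas": [[[-0.0004, 0.0008, 0.003, 0, 0, 0, 1], [-0.0004, 0.0008, 0.006, 0, 0, 0, 1], [-0.0004, 0.0008, 0.009, 0, 0, 0, 1], [-0.0004, 0.0008, 0.011, 0, 0, 0, 1], [-0.0004, 0.0008, 0.013, 0, 0, 0, 1], [-0.0004, 0.0008, 0.013, 0, 0, 0, 1]]]}}

```text
clock: 8.52
eef_pos: [0.5475, 0.1193, 0.1232]
orientation: [-3.068, -0.675, 0.001]
force: [-0.0, 0.4, -0.3]
gripper_width: 0.0121
gripper_force: 25.0
```

Request:
{"name": "servo_tool", "arguments": {"deltas": [[[0, 0, 0.0015, 0, 0, 0, 1], [0, 0, 0.003, 0, 0, 0, 1], [0, 0, 0.003, 0, 0, 0, 1]]]}}

```text
clock: 8.9
eef_pos: [0.5475, 0.1193, 0.1203]
orientation: [-3.068, -0.675, 0.001]
force: [0.4, -1.1, -0.4]
gripper_width: 0.012
gripper_force: 25.0
```

Request:
{"name": "servo_tool", "arguments": {"deltas": [[[0, 0, 0.0015, 0, 0, 0, 1], [0, 0, 0.003, 0, 0, 0, 1], [0, 0, 0.004, 0, 0, 0, 1], [0, 0, 0.004, 0, 0, 0, 1]]]}}

```text
clock: 9.4
eef_pos: [0.5476, 0.1193, 0.1163]
orientation: [-3.068, -0.674, 0.0]
force: [0.1, 0.8, -0.5]
gripper_width: 0.0117
gripper_force: 25.0
```

Request:
{"name": "servo_tool", "arguments": {"deltas": [[[0, 0, 0.001, 0, 0, 0, 1], [0, 0, 0.002, 0, 0, 0, 1], [0, 0, 0.0025, 0, 0, 0, 1], [0, 0, 0.0025, 0, 0, 0, 1], [0, 0, 0.0025, 0, 0, 0, 1]]]}}

```text
clock: 10.02
eef_pos: [0.5476, 0.1193, 0.1139]
orientation: [3.068, 0.675, -0.0]
force: [-0.6, -0.1, -0.4]
gripper_width: 0.012
gripper_force: 25.0
```

Request:
{"name": "servo_tool", "arguments": {"deltas": [[[0, 0, 0.0004, 0, 0, 0, 1], [0, 0, 0.0008, 0, 0, 0, 1], [0, 0, 0.0008, 0, 0, 0, 1], [0, 0, 0.0008, 0, 0, 0, 1]]]}}

```text
clock: 10.52
eef_pos: [0.5477, 0.1193, 0.1133]
orientation: [3.068, 0.675, 0.0]
force: [-0.2, 0.7, 0.8]
gripper_width: 0.0117
gripper_force: 25.0
```

```bash
python3 -c "
from h import *
s=manip.sense();print(s['force'],s['torque'],s['eef_pos'])"
```

```text
[-0.1863675   0.72071099  0.77995847] [-0.08221293  0.35410147 -0.04218853] [0.54768802 0.1192831  0.11331949]
```

Request:
{"name": "servo_tool", "arguments": {"deltas": [[[0, 0, 0.0003, 0, 0, 0, 1], [0, 0, 0.0006, 0, 0, 0, 1], [0, 0, 0.0006, 0, 0, 0, 1]]]}}

```text
clock: 10.9
eef_pos: [0.5478, 0.1193, 0.1131]
orientation: [3.068, 0.675, 0.0]
force: [-2.3, -0.2, 5.0]
gripper_width: 0.0122
gripper_force: 25.0
```

Contact at 5 N with the foot about 58 mm up, which matches the pin resting on the rim. Turning backward about the plug axis.

Request:
{"name": "servo_tool", "arguments": {"deltas": [[[0, 0, 0, 0, 0, 0, 1], [0, -0.0001, 0, 0, 0, -0.06, 1], [-0.0001, -0.0002, 0, 0, 0, -0.12, 1], [-0.0001, -0.0003, 0, 0, 0, -0.18, 1], [-0.0002, -0.00035, 0, 0, 0, -0.25, 1], [-0.0002, -0.00045, 0, 0, 0, -0.31, 1], [-0.0003, -0.0005, 0, 0, 0, -0.37, 1], [-0.0004, -0.0006, 0, 0, 0, -0.44, 1], [-0.0004, -0.0007, 0, 0, 0, -0.5, 1], [-0.0004, -0.0007, 0, 0, 0, -0.5, 1]]]}}

```text
clock: 12.15
eef_pos: [0.5482, 0.1192, 0.1131]
orientation: [2.805, 1.411, 0.003]
force: [-0.1, -2.6, 3.1]
gripper_width: 0.0115
gripper_force: 25.0
```

```bash
python3 -c "
from h import *
s=manip.sense();print(s['force'],s['torque'],s['eef_pos'])
goto([.5478,.1193,.113],.43)"
```

```text
[-0.11727671 -2.58534295  3.12316485] [-0.57178312 -0.05602457 -0.04092911] [0.54816104 0.11919404 0.11313953]
t 12.15 tcp [0.5482 0.1192 0.1131] head 0.9321 q6 0.7 w 0.011527097700799035
shift [-0.0001 -0.0004  0.0001] turn [ 0.0025 -0.0014  0.5021]
```

Request:
{"name": "servo_tool", "arguments": {"deltas": [[[0, -0.0001, 0.0002, 0, 0, -0.05, 1], [-0.0001, -0.00015, 0.0002, 0, 0, -0.1, 1], [-0.0001, -0.0002, 0.0002, 0, 0, -0.15, 1], [-0.0001, -0.0003, 0.0002, 0, 0, -0.2, 1], [-0.0001, -0.0003, 0.0002, 0, 0, -0.2, 1]]]}}

```text
clock: 12.78
eef_pos: [0.548, 0.1192, 0.1131]
orientation: [2.65, 1.682, 0.003]
force: [1.3, -3.3, 4.9]
gripper_width: 0.012
gripper_force: 25.0
```

Request:
{"name": "servo_tool", "arguments": {"deltas": [[[0, -0.0001, 0, 0, 0, -0.05, 1], [-0.0001, -0.00015, 0, 0, 0, -0.1, 1], [-0.0001, -0.00015, 0, 0, 0, -0.1, 1]]]}}

```text
clock: 13.15
eef_pos: [0.5469, 0.1199, 0.1123]
orientation: [2.565, 1.814, 0.001]
force: [1.4, -1.0, 2.8]
gripper_width: 0.0114
gripper_force: 25.0
```

Request:
{"name": "servo_tool", "arguments": {"deltas": [[[0, -0.0001, 0, 0, 0, -0.05, 1], [-0.0001, -0.00015, 0, 0, 0, -0.1, 1], [-0.0001, -0.00015, 0, 0, 0, -0.1, 1]]]}}

```text
clock: 13.52
eef_pos: [0.5464, 0.1199, 0.112]
orientation: [-2.471, -1.94, -0.001]
force: [2.1, -1.4, -0.5]
gripper_width: 0.0118
gripper_force: 25.0
```

The force vanished and z sank at about 0.9 rad, so the pin is at the gap (agreeing with the notches seen at about 0.7 to 1.6). Lowering.

Request:
{"name": "servo_tool", "arguments": {"deltas": [[[0, -0.0001, 0.0005, 0, 0, -0.05, 1], [-0.0001, -0.00015, 0.001, 0, 0, -0.1, 1], [-0.0001, -0.00015, 0.0015, 0, 0, -0.1, 1], [-0.0001, -0.00015, 0.002, 0, 0, -0.1, 1], [-0.0001, -0.00015, 0.002, 0, 0, -0.1, 1]]]}}

```text
clock: 14.15
eef_pos: [0.5464, 0.1198, 0.1103]
orientation: [2.37, 2.062, 0.001]
force: [1.9, -0.9, 0.3]
gripper_width: 0.0118
gripper_force: 25.0
```

```bash
python3 -c "
from h import *
s=manip.sense();print(s['force'],s['torque'],s['eef_pos'])
goto([.5478,.1193,.113],.43)"
```

```text
[ 1.85722356 -0.86033806  0.26667195] [-0.25253987 -0.42611815 -0.04683811] [0.54637222 0.11982743 0.1102995 ]
t 14.15 tcp [0.5464 0.1198 0.1103] head 1.432 q6 0.2 w 0.01176793605416087
shift [-0.0003  0.0015 -0.0027] turn [ 2.000e-04 -5.000e-04  1.002e+00]
```

Request:
{"name": "servo_tool", "arguments": {"deltas": [[[0, 0, 0.001, 0, 0, 0, 1], [0, 0, 0.002, 0, 0, 0, 1], [0, 0, 0.003, 0, 0, 0, 1], [0, 0, 0.003, 0, 0, 0, 1]]]}}

```text
clock: 14.65
eef_pos: [0.5463, 0.1197, 0.1072]
orientation: [2.369, 2.063, 0.0]
force: [3.4, -1.5, 0.6]
gripper_width: 0.0119
gripper_force: 25.0
```

Request:
{"name": "servo_tool", "arguments": {"deltas": [[[0, 0, 0.001, 0, 0, 0, 1], [0, 0, 0.0015, 0, 0, 0, 1], [0, 0, 0.002, 0, 0, 0, 1], [0, 0, 0.002, 0, 0, 0, 1]]]}}

```text
clock: 15.15
eef_pos: [0.5463, 0.1197, 0.1053]
orientation: [2.369, 2.063, 0.0]
force: [2.1, -0.8, 0.2]
gripper_width: 0.0118
gripper_force: 25.0
```

Request:
{"name": "servo_tool", "arguments": {"deltas": [[[0, 0, 0.0005, 0, 0, 0, 1], [0, 0, 0.001, 0, 0, 0, 1], [0, 0, 0.001, 0, 0, 0, 1]]]}}

```text
clock: 15.52
eef_pos: [0.5463, 0.1197, 0.1044]
orientation: [2.369, 2.063, 0.0]
force: [2.7, -1.2, 0.9]
gripper_width: 0.0118
gripper_force: 25.0
```

Request:
{"name": "servo_tool", "arguments": {"deltas": [[[0, 0, 0.0003, 0, 0, 0, 1], [0, 0, 0.0005, 0, 0, 0, 1], [0, 0, 0.0005, 0, 0, 0, 1]]]}}

```text
clock: 15.9
eef_pos: [0.5463, 0.1197, 0.1042]
orientation: [2.369, 2.063, 0.0]
force: [1.5, -1.0, 3.7]
gripper_width: 0.0118
gripper_force: 25.0
```

Request:
{"name": "servo_tool", "arguments": {"deltas": [[[0, 0.0002, 0.0002, 0, 0, 0.06, 1], [0, 0.0004, 0.0004, 0, 0, 0.12, 1], [0, 0.0005, 0.0007, 0, 0, 0.18, 1], [0.0001, 0.0006, 0.0009, 0, 0, 0.24, 1], [0.0001, 0.0007, 0.0011, 0, 0, 0.3, 1], [0.0001, 0.0007, 0.0011, 0, 0, 0.3, 1]]]}}

```text
clock: 16.65
eef_pos: [0.5465, 0.1195, 0.1037]
orientation: [-2.651, -1.686, 0.002]
force: [-1.0, -2.1, 8.9]
gripper_width: 0.0116
gripper_force: 25.0
```

Request:
{"name": "servo_tool", "arguments": {"deltas": [[[0, 0.0001, 0, 0, 0, 0.06, 1], [0, 0.0002, 0.0001, 0, 0, 0.12, 1], [0, 0.0003, 0.0003, 0, 0, 0.18, 1], [0.0001, 0.0004, 0.0005, 0, 0, 0.24, 1], [0.0001, 0.0005, 0.0008, 0, 0, 0.3, 1], [0.0001, 0.0005, 0.0008, 0, 0, 0.3, 1]]]}}

```text
clock: 17.4
eef_pos: [0.5472, 0.1194, 0.1025]
orientation: [2.873, 1.27, -0.001]
force: [0.3, -1.3, 6.4]
gripper_width: 0.012
gripper_force: 25.0
```

Request:
{"name": "servo_tool", "arguments": {"deltas": [[[0, 0.0001, 0.0002, 0, 0, 0.06, 1], [0, 0.0002, 0.0004, 0, 0, 0.12, 1], [0, 0.0003, 0.0007, 0, 0, 0.18, 1], [0.0001, 0.0004, 0.0009, 0, 0, 0.24, 1], [0.0001, 0.0005, 0.0012, 0, 0, 0.3, 1], [0.0001, 0.0005, 0.0012, 0, 0, 0.3, 1]]]}}

```text
clock: 18.15
eef_pos: [0.5474, 0.1192, 0.1011]
orientation: [3.031, 0.827, -0.002]
force: [0.1, -1.0, 4.9]
gripper_width: 0.0118
gripper_force: 25.0
```

Request:
{"name": "servo_tool", "arguments": {"deltas": [[[0, 0.0001, 0.0003, 0, 0, 0.06, 1], [0, 0.0002, 0.0006, 0, 0, 0.12, 1], [0, 0.0003, 0.0009, 0, 0, 0.18, 1], [0.0001, 0.0004, 0.0011, 0, 0, 0.24, 1], [0.0001, 0.0005, 0.0013, 0, 0, 0.3, 1], [0.0001, 0.0005, 0.0013, 0, 0, 0.3, 1]]]}}

```text
clock: 18.9
eef_pos: [0.5474, 0.1191, 0.0997]
orientation: [-3.12, -0.365, 0.003]
force: [-0.8, -0.9, 5.2]
gripper_width: 0.0116
gripper_force: 25.0
```

Request:
{"name": "servo_tool", "arguments": {"deltas": [[[0, 0.0001, 0.0002, 0, 0, 0.06, 1], [0, 0.0002, 0.0003, 0, 0, 0.12, 1], [0, 0.0003, 0.0005, 0, 0, 0.18, 1], [0, 0.0003, 0.0005, 0, 0, 0.2, 1], [0, 0.0003, 0.0005, 0, 0, 0.2, 1]]]}}

```text
clock: 19.52
eef_pos: [0.5476, 0.1193, 0.0995]
orientation: [-3.14, -0.052, 0.002]
force: [-0.7, 0.7, 5.9]
gripper_width: 0.012
gripper_force: 25.0
```

Request:
{"name": "servo_tool", "arguments": {"deltas": [[[0, 0.0001, 0.0002, 0, 0, 0.06, 1], [0, 0.0002, 0.0003, 0, 0, 0.12, 1], [0, 0.0003, 0.0004, 0, 0, 0.18, 1], [0, 0.0003, 0.0004, 0, 0, 0.22, 1], [0, 0.0003, 0.0004, 0, 0, 0.22, 1]]]}}

```text
clock: 20.15
eef_pos: [0.5481, 0.119, 0.0995]
orientation: [-3.127, 0.293, 0.001]
force: [-0.6, 1.4, 8.0]
gripper_width: 0.0118
gripper_force: 25.0
```

```bash
python3 -c "
from h import *
s=manip.sense();print(s['force'],s['torque'],s['eef_pos'])
goto([.5478,.1193,.113],.43)"
```

```text
[-0.59427844  1.40343564  8.00833994] [ 0.07840086  0.10823151 -0.0026857 ] [0.54805878 0.11898896 0.09951569]
t 20.15 tcp [0.5481 0.119  0.0995] head -0.1871 q6 1.816 w 0.011807312715678713
shift [-0.0003 -0.0003 -0.0135] turn [-9.000e-04  2.000e-04 -6.171e-01]
```

Firm bottom (force up, no further sinking, 13.7 mm total below the rim position), so the flange is home. Releasing.

Request:
{"name": "servo_tool", "arguments": {"deltas": [[[0, 0, -0.0005, 0, 0, 0, 1], [0, 0, -0.0008, 0, 0, 0, 1], [0, 0, -0.0008, 0, 0, 0, 0.8], [0, 0, -0.0008, 0, 0, 0, 0.6], [0, 0, -0.0008, 0, 0, 0, 0.5], [0, 0, -0.0008, 0, 0, 0, 0.5], [0, 0, -0.0008, 0, 0, 0, 0.5], [0, 0, -0.03, 0, 0, 0, 0.5], [0, 0, -0.07, 0, 0, 0, 0.5], [0, 0, -0.11, 0, 0, 0, 0.5], [0, 0, -0.13, 0, 0, 0, 0.5], [0, 0, -0.13, 0, 0, 0, 0.5], [0, 0, -0.13, 0, 0, 0, 0.5]]]}}

```text
clock: 21.78
eef_pos: [0.5474, 0.1183, 0.2273]
orientation: [3.127, -0.294, -0.003]
force: [0.1, 0.3, 0.4]
gripper_width: 0.0468
gripper_force: 0.0
```

```bash
python3 - <<'E'
from h import *
o=[]
for n,z in (("scene",.09),("wrist",.09)):
    im=manip.get_image(n);x,y=map(int,proj(im,[.5465,.1178,z]));
    k=im["color"][max(y-50,0):y+50,max(x-50,0):x+50];o.append(cv2.resize(cv2.convertScaleAbs(k,alpha=1.4),(400,400),interpolation=cv2.INTER_CUBIC))
cv2.imwrite("pics/c6.png",np.hstack(o))
c=im["color"];m=cv2.inRange(cv2.cvtColor(c,cv2.COLOR_BGR2HSV),(4,150,30),(18,255,255));m[:y-60]=0;m[y+60:]=0;m[:,:x-60]=0;m[:,x+60:]=0
b=cv2.boundingRect(m);print(b,ray(im,b[0]+b[2]/2-.5,b[1]+b[3]/2-.5,.079),np.linalg.norm(ray(im,b[0],y,.08)-ray(im,b[0]+b[2],y,.08)))
E
```

```text
(305, 207, 38, 46) [0.54603807 0.11705692 0.079     ] 0.036163593299738596
```

View pics/c6.png

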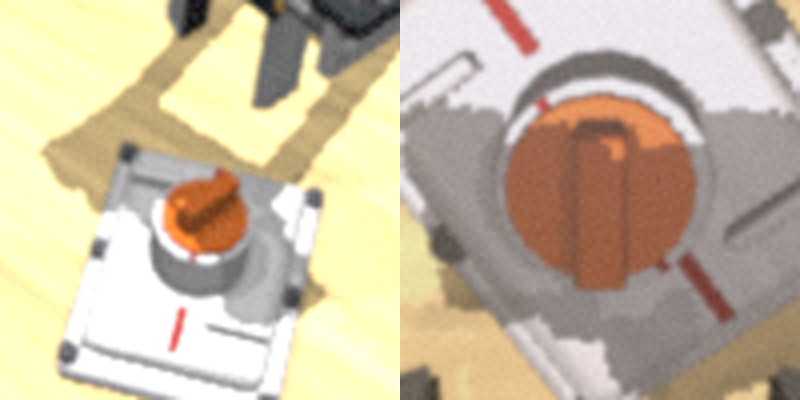

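The plug's flange lies flat and centred on the boss, and the gripper is clear of it. Handing in.

```bash
python3 -c "
from cell import manip
print(manip.sign_off())"
```

```text
the job is handed in; nothing more can be done
None
```

The orange plug is screwed into the crankcase cover, seated firmly on the boss and released; I handed the job in at about 22 s, and no verdict came back.

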